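# Index an end cover on its drilling fixture

### The arm

A 6-joint arm with a two-finger parallel gripper is mounted at the origin on a cart in front of the work surface, level with it; the furniture and walls round the work are solid. World frame = base frame: x ahead of the robot, y to its left, z up, the work surface at z = 0. Lengths are in mm, angles in degrees, forces in N, time in s.
With the tool pointing down it reaches from about 350 to 850 mm from the base axis. Payload 8.1 kg.
Tool frame: the origin (TCP) lies between the finger pads; the fingertips stand 25 mm ahead of it and the grasp point (between the pads) lies 6 mm ahead of it (r.tcp_to_tips is the distance from the TCP to the fingertips, in mm); z points along the fingers, y is the line along which they close (so a half turn about z gives the same grasp; the last joint's range is limited). The gripper opens to 85 mm and grips with 20 to 120 N. Pads are 22 mm wide; open, the fingers measure 114 mm over their backs; the gripper's body (76 mm by 85 mm) begins 54 mm behind the grasp point. The pads swing forward as they close: fully open they stand 13 mm farther back than shut.
Start: joints at [66.727, 7.471, 85.268, -0, 87.261, -4.893], TCP at [189.174, 569.402, 256.292] pointing down, gripper open.
Joint ranges: [-169.43, 169.43], [-51.17, 129.36], [1.28, 143.12], [-76.62, 256.62], [0, 156.53], [-152.29, 152.29]. Speed limits (degrees/s): [136.94, 136.94, 159.86, 180, 180, 180].

### API

Orientations are given as [roll, pitch, yaw] about the fixed x, y, z axes, in that order (R = Rz(yaw) Ry(pitch) Rx(roll)).
In Python, from bench import r gives the robot as it stands.
- The arm moves only by the tool apply_moves, never from a script. Its arguments are lists of equal length, an entry for each row: "angular": the turn, a rotation vector about the world's x, y, z in units of 8 degrees (1.0 is 8 degrees), a list of three; "travel": the shift along the world's x, y, z in units of 40 mm (1.0 is 40 mm), a list of three; "jaw": the opening, from 0 (shut) to 1 (fully open). A call has 1 to 20 rows; each row shifts and turns the commanded pose from where the row before left it; what a row does not reach is not made up. A row lasts 1/8 s, in which the tool goes at most 62.5 mm and 10.7 degrees, less where a joint would pass 70% of its speed; a pose out of reach is approached as far as the arm can. A call is refused whole if a number of a shift passes 1 or a number of a turn 1, either way. A call with a gripper value outside its range is refused whole. The fingers move at their own pace and stop on an object; "force" is the grip in N (left out, the last holds). Time passes only in rows, so rows that do not move let the fingers close. It gives the time, the measured TCP pose, the force, the opening and the grip force at its end, in the units of the state.
- r.sense(): the state, without advancing time (a new reading comes with each control period).
- r.snapshot(name): name is "scene" or "top" or "wrist"; returns a dict with "color" (384x512x3 uint8, red, green, blue), "fx", "fy", "cx", "cy" (pixels), "distortion" ([k1, k2, p1, p2, k3] as OpenCV has them; the pictures are not rectified), "R" (3x3) and "t" (3): a world point X has camera coordinates R X + t; the wrist camera has in their place "mount" (4x4, takes a point from camera to tool coordinates, whose origin is the TCP and whose axes are the flange's). Camera axes: x right, y down, z forward; pixel columns grow to the right and rows downward; lengths in mm; the calibration is good to about 2 mm. A picture is of the moment at which its call begins: read the wrist's pose just before it. There is no depth.
- r.hand_in(): hands the job in; it is judged then, once.
The state is a dict: "time": time; "joint_pos": joint angles; "qd": joint speeds; "joint_efforts": joint torques, N m; "tool_pos": TCP position; "tcp_rot": TCP orientation; "ft_force": force on the tool from outside, world axes, zero at the start; "wrist_torque": the same for the moment, N m; "finger_gap": finger opening in mm; "grip_force": force on a finger pad.
Only numpy, scipy, OpenCV 4.12 (cv2) and the standard library are available. Lean on these libraries where they do the work, as an engineer would, in place of code of your own. Each camera call takes 0.05 s, during which the arm holds its last target. There are 200 camera calls.

### The job

Push the round end cover round on its spigot by its ears until the spring index plunger drops fully home in the notch in the cover's rim. Push gently and stop as soon as it drops: leaning on the cover after that bends the plunger. Then swing the hold-down strap in over the cover as far as it goes, so that the cover cannot lift with the drill, let go, and leave the other tools where they lie.

Things in the scene. Friction and masses are not known exactly. Their poses are not given: they have to be found in the camera images.
- fixture: Steel drilling fixture: plate 150 (x) x 250 (y) x 12 mm bolted to the bench, origin under its centre on the axis of a spigot (31 mm diameter, top 52 mm above the bench). Near its +y end a grey bracket, top 27 mm above the bench, holds the plunger, aimed at the spigot. It is bolted in an arc slot anywhere within 0.35 rad either side of +y; its place is not reported.
- cover: Metal end cover, 0.55 kg, loose on the spigot on rest buttons: disc 124 mm in diameter, 15 to 45 mm above the bench. Origin at the centre of its underside, x axis through the notch. Four ears at 45, 135, 225, 315 deg from it, 26 mm wide, rounded, to 86 mm from the axis, 31 to 45 mm above the bench (they pass over the bracket). Turns either way at 3 to 6 N on an ear; stays where left.
- notch (a point): Mouth of the only notch in the cover's rim, at the cover's top face, 62 mm from its axis; the notch is 12 mm wide, 10 mm deep and cut through the full thickness. It turns with the cover.
- plunger (a joint): Index plunger, a 10 mm steel pin with a black ball at its outer end, sprung inward with 4 to 5 N, axis 20 mm above the bench. Value in m: 0 = drawn back, about 0.004 = riding on the cover's rim, 0.012 = fully home in the notch. It drops by itself when the notch comes to it and then stops the cover both ways, with 1 mm of play.
- strap_pivot (a point): Pivot of the strap on the bench level, 105 mm from the spigot's axis towards the fixture's -y; the post is 22 mm in diameter, its nut's top 70 mm above the bench.
- strap (a joint): Hold-down strap, a steel bar 22 mm wide that swings level on its pivot, 48 to 60 mm above the bench, clear of the cover and its ears. Value in rad: 0 = fully in, pointing from the pivot at the spigot, against its stop; grows as it swings out towards the fixture's -x side (1.57 = along -x), at most 2.1. About 2 N at the screw moves it; it stays where left.
- strap_screw (a point): Top of the dark knurled thumbscrew on the strap's free end, 52 mm from the pivot: head 20 mm in diameter, 62 to 78 mm above the bench.
- pencil: Bystander: red carpenter's pencil, 13x174x8, lying in front of the fixture mm. Origin at the centre of its underside.
- chuck_key: Bystander: T-shaped steel drill chuck key, 60x64x17, lying behind the fixture mm. Origin at the centre of its underside.
- tape_measure: Bystander: yellow pocket tape, 38x83x64, standing mm. Origin at the centre of its underside.
- battery_pack: Bystander: black tool battery, 121x75x65 mm. Origin at the centre of its underside.
- combination_square: Bystander: steel rule with a black stock, 97x250x19 mm. Origin at the centre of its underside.
- nail_tin: Bystander: open round tin, 75x75x50 mm. Origin at the centre of its underside.
- pliers: Bystander: pliers with red grips, 56x178x14 mm. Origin at the centre of its underside.
Mind the look-alikes: they are no part of the job. There is more than one size of the cover; the job needs the larger.

How it is judged (in metres and radians):
On the way, in this order (a step that is already met when the one before it is completed fails the run):
1. the plunger has dropped home in the notch while the strap is still out (value of joint plunger above 0.0105 m and value of joint strap above 0.6 rad), for 0.2 s.
2. the strap is swung in over the cover (value of joint strap below 0.12 rad), for 0.2 s.
At the end, for the whole second after the job is handed in: the plunger is home in the notch (at least 10.5 mm of its 12 mm), the strap is swung in over the cover to within 0.12 rad of its stop, and the cover lies flat on its rest buttons and is at rest (value of joint plunger above 0.0105 m and value of joint strap below 0.12 rad and z of cover in the frame of fixture below 0.0175 m and angle between cover's own z axis and vertical below 0.05 rad and angular speed of cover below 0.1 rad/s); the robot touches nothing.
It fails at once if the robot presses on the cover with more than 18 N (contact force between any of the fingers, the arm and cover above 18 N).
It fails at once if a bystander is moved by more than 30 mm (distance of any of pencil, chuck_key, tape_measure, battery_pack, combination_square, nail_tin, pliers from where it was at the start of the episode above 0.03 m).
It also fails if it takes over 70 s, if anything falls off the work surface, if the arm or the gripper's body presses on something with over 40 N, if the wrist force passes 120 N, or if a joint passes its speed limit or range.

## Working session

There is one attempt and no reset: what is moved stays moved. The work goes in short steps, Python scripts to look and compute and a tool call to move; the robot and the scene stay as the last step left them, time stands still between calls to the robot, and variables do not carry over. Pictures are saved under pics/ and viewed, at most 10 in all, crops included, and the job is handed in when it is done.

Besides the shell and the picture viewer there is one more tool, called in YAML: its name, and indented under it one key for each argument. apply_moves: Moves the arm, as the interface text tells. Its arguments: {"type":"object","properties":{"angular":{"type":"array"},"travel":{"type":"array"},"jaw":{"type":"array"},"force":{"type":"number"}},"required":["angular","travel","jaw"]}

```bash
mkdir -p pics; ls; python3 - <<'E'
from bench import r
import cv2,numpy as np,pickle
d={}
for n in("scene","top"):
    s=r.snapshot(n); d[n]=s
    cv2.imwrite(f"pics/{n}0.png",cv2.resize(s["color"][:,:,::-1],(800,600),interpolation=cv2.INTER_CUBIC))
    print(n,s["fx"],s["fy"],s["cx"],s["cy"],s["distortion"],np.round(s["R"],4).tolist(),np.round(s["t"],1).tolist())
pickle.dump(d,open("d0.pkl","wb"))
print(r.sense())
E
```

```text
pics
scene 363.3460379336702 363.3460379336702 256.3996272631927 187.862284794514 [0.0029031 0.        0.        0.        0.       ] [[0.9135, -0.4065, 0.0177], [-0.211, -0.5104, -0.8336], [0.3479, 0.7578, -0.552]] [-483.2, 162.5, 1121.2]
top 383.07257950261186 383.07257950261186 252.43466253951934 197.2984676560569 [-0.10108655  0.          0.          0.          0.        ] [[-0.0044, -0.9999, 0.0146], [-0.9802, 0.0014, -0.1981], [0.1981, -0.0152, -0.9801]] [9.1, 540.8, 987.5]
{'time': 0.1, 'joint_pos': array([ 6.67248701e+01,  7.50925330e+00,  8.53229897e+01, -1.29161954e-03,
        8.72618447e+01, -4.89416503e+00]), 'qd': array([ 0.01819181, -0.10920238, -0.11525499,  0.02816753,  0.00655712,
        0.04626437]), 'joint_efforts': array([-2.55453028e-05, -5.70957863e+01, -5.01936686e+01, -2.82502688e-04,
        8.31260229e-03,  4.52433858e-05]), 'tool_pos': array([189.01811268, 568.97281478, 255.36570566]), 'tcp_rot': array([-1.79906145e+02, -6.74179755e-03,  1.61619092e+02]), 'ft_force': array([-0.45877098,  0.98008309,  0.96512315]), 'wrist_torque': array([-0.03750032,  0.029091  ,  0.01208899]), 'grip_force': 0.0, 'finger_gap': 85.4875196360543}
```

View pics/top0.png

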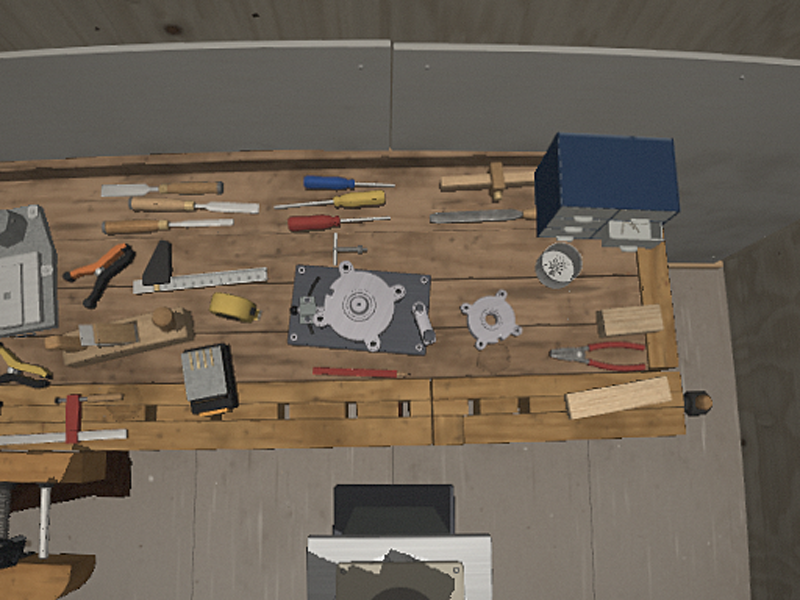

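View pics/scene0.png

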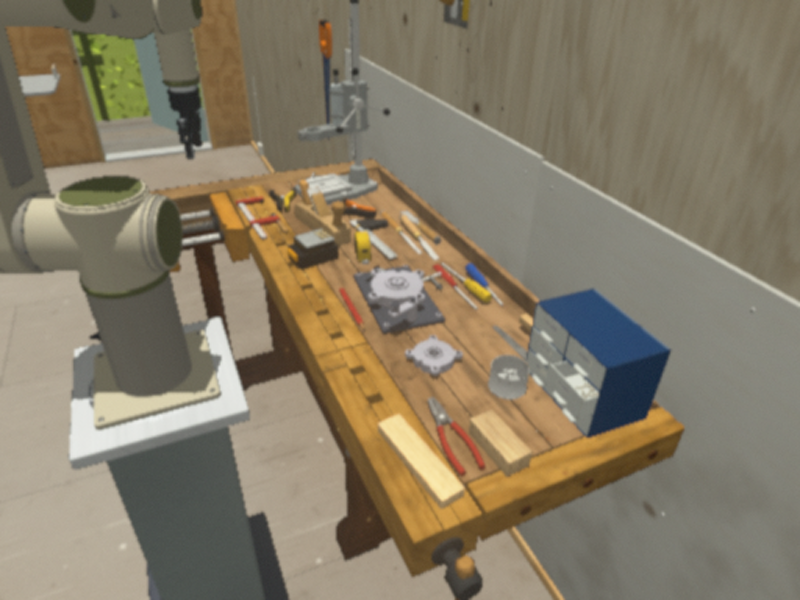

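The top view shows two candidates for the cover. The large one on the fixture is at (360,305), and the small loose look-alike is at (491,320). I choose the large one because it sits on the spigot, with the bracket at (308,310) and the strap at (425,322). Next is a close crop to check this.

```bash
cat > h.py <<'E'
import numpy as np,cv2,pickle
def K(s): return np.array([[s["fx"],0,s["cx"]],[0,s["fy"],s["cy"]],[0,0,1.]])
def proj(s,P):
    return cv2.projectPoints(np.atleast_2d(np.asarray(P,float)),cv2.Rodrigues(np.array(s["R"]))[0],np.array(s["t"],float),K(s),np.array(s["distortion"]))[0][:,0]
def unproj(s,uv,z):
    n=cv2.undistortPoints(np.array(uv,float).reshape(-1,1,2),K(s),np.array(s["distortion"]))[:,0]
    R=np.array(s["R"]);c=-R.T@np.array(s["t"]); d=np.c_[n,np.ones(len(n))]@R
    z=np.broadcast_to(z,len(d)); return c+d*((z-c[2])/d[:,2])[:,None]
E
python3 - <<'E'
from h import *
d=pickle.load(open("d0.pkl","rb"))
im=d["top"]["color"][:,:,::-1]
cv2.imwrite("pics/crop1.png",cv2.resize(im[160:232,180:284],None,fx=7.6,fy=7.6,interpolation=cv2.INTER_CUBIC))
E
```

```text
(no output)
```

View pics/crop1.png

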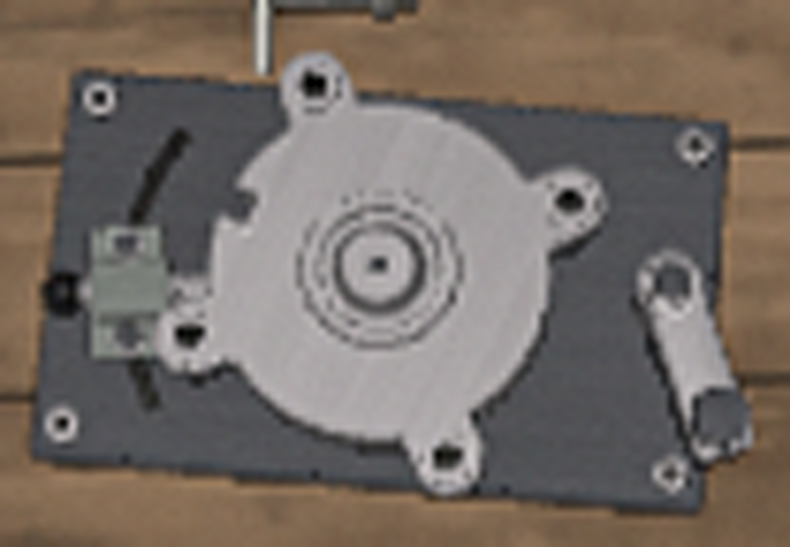

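The crop confirms the large cover. The spigot is at (379,265), the notch at (238,207) and the plunger ball at (62,293). Ears are at (315,83), (570,200), (447,457) and (190,333). The strap pivot is at (672,282) and its screw at (722,415). Plate corners are at (78,70), (728,125), (703,512) and (32,458).

```bash
python3 - <<'E'
from h import *
d=pickle.load(open("d0.pkl","rb"))["top"]
px=dict(spig=(379,265,52),notch=(238,207,45),ball=(62,293,20),e1=(315,83,45),e2=(570,200,45),e3=(447,457,45),e4=(190,333,45),piv=(672,282,70),screw=(722,415,78),c1=(78,70,12),c2=(728,125,12),c3=(703,512,12),c4=(32,458,12),disc=(382,271,45),brk=(128,290,27))
W={}
for k,(x,y,z) in px.items():
    uv=((x+.5)/7.6-.5+180,(y+.5)/7.6-.5+160); W[k]=unproj(d,[uv],z)[0]
S=np.mean([W[k] for k in("e1","e2","e3","e4")],0)
print("earmean",S,"spig",W["spig"],"platecentre",np.mean([W[f"c{i}"] for i in range(1,5)],0))
for k,w in W.items():
    v=w-S; print(k,np.round(w,1),"rad",round(np.hypot(*v[:2]),1),"az",round(np.degrees(np.arctan2(v[1],v[0])),1))
ps=W["screw"]-W["piv"];print("strap",np.hypot(*ps[:2]),np.degrees(np.arctan2(ps[1],ps[0])))
pv=W["piv"]-W["spig"];print("pivdir",np.hypot(*pv[:2]),np.degrees(np.arctan2(pv[1],pv[0])))
E
```

```text
earmean [550.04965711  69.98874682  45.        ] spig [549.26792344  70.1963719   52.        ] platecentre [548.68547143  69.84594214  12.        ]
spig [549.3  70.2  52. ] rad 0.8 az 165.1
notch [572.3 121.8  45. ] rad 56.4 az 66.8
ball [545.6 188.8  20. ] rad 118.9 az 92.2
e1 [618.9  94.5  45. ] rad 73.0 az 19.6
e2 [574.8   1.4  45. ] rad 72.9 az -70.2
e3 [480.7  45.8  45. ] rad 73.4 az -160.7
e4 [525.8 138.3  45. ] rad 72.5 az 109.5
piv [539.2 -33.9  70. ] rad 104.4 az -95.9
screw [490.5 -50.2  78. ] rad 134.1 az -116.3
c1 [633.3 186.6  12. ] rad 143.3 az 54.5
c2 [611.5 -59.1  12. ] rad 143.0 az -64.6
c3 [464.8 -47.6  12. ] rad 145.2 az -125.9
c4 [485.2 199.4  12. ] rad 144.8 az 116.6
disc [548.5  69.4  45. ] rad 1.6 az -159.5
brk [545.3 163.5  27. ] rad 93.6 az 92.9
strap 51.380244046570446 -161.47576683857918
pivdir 104.57836623361659 -95.50918848277193
```

apply_moves:
  angular:
    - [0,0,-0.342]
    - [0,0,-0.342]
    - [0,0,-0.342]
    - [0,0,-0.342]
    - [0,0,-0.342]
    - [0,0,-0.342]
    - [0,0,-0.342]
    - [0,0,-0.342]
    - [0,0,-0.342]
    - [0,0,-0.342]
    - [0,0,-0.342]
    - [0,0,-0.342]
    - [0,0,-0.342]
    - [0,0,-0.342]
    - [0,0,0]
    - [0,0,0]
  travel:
    - [0.47,-0.89,0]
    - [0.47,-0.89,0]
    - [0.47,-0.89,0]
    - [0.47,-0.89,0]
    - [0.47,-0.89,0]
    - [0.47,-0.89,0]
    - [0.47,-0.89,0]
    - [0.47,-0.89,0]
    - [0.47,-0.89,0]
    - [0.47,-0.89,0]
    - [0.47,-0.89,0]
    - [0.47,-0.89,0]
    - [0.47,-0.89,0]
    - [0.47,-0.89,0]
    - [0,0,0]
    - [0,0,0]
  jaw: [0,0,0,0,0,0,0,0,0,0,0,0,0,0,0,0]
  force: 40

```text
time: 2.1
tool_pos: [452.0, 71.2, 255.9]
tcp_rot: [-180.0, -0.0, 123.3]
ft_force: [-0.1, 0.2, 0.0]
finger_gap: 0.3
grip_force: 0.0
```

```bash
python3 - <<'E'
from bench import r
print(r.tcp_to_tips if not callable(r.tcp_to_tips) else r.tcp_to_tips()); s=r.sense(); print(s["tool_pos"],s["tcp_rot"],s["finger_gap"],s["ft_force"],s["joint_pos"])
E
```

```text
25.0
[451.99428658  71.20044903 255.91066789] [-1.79961239e+02 -4.63042308e-02  1.23307402e+02] 0.31811721763743894 [-0.12773898  0.24440126  0.04245447] [ 2.51244551e+00 -1.51084253e+01  1.06885454e+02  1.99403864e-02
  8.82799731e+01 -3.07955803e+01]
```

apply_moves:
  angular:
    - [0,0,0]
    - [0,0,0]
    - [0,0,0]
    - [0,0,0]
    - [0,0,0]
    - [0,0,0]
    - [0,0,0]
    - [0,0,0]
    - [0,0,0]
    - [0,0,0]
    - [0,0,0]
    - [0,0,0]
  travel:
    - [0,0,-0.8]
    - [0,0,-0.8]
    - [0,0,-0.8]
    - [0,0,-0.8]
    - [0,0,-0.8]
    - [0,0,-0.6]
    - [0,0,-0.3]
    - [0,0,0]
    - [0.055,-0.084,0]
    - [0.055,-0.084,0]
    - [0,0,0]
    - [0,0,0]
  jaw: [0,0,0,0,0,0,0,0,0,0,0,0]

```text
time: 3.6
tool_pos: [457.0, 64.2, 60.6]
tcp_rot: [180.0, 0.0, 123.3]
ft_force: [-0.3, -0.4, 0.4]
finger_gap: 0.0
grip_force: 0.0
```

```bash
python3 - <<'E'
from bench import r
import cv2
s=r.snapshot("top"); 
cv2.imwrite("pics/crop2.png",cv2.resize(s["color"][160:232,180:284,::-1],None,fx=7.6,fy=7.6,interpolation=cv2.INTER_CUBIC))
print(r.sense()["ft_force"])
E
```

```text
[-0.16480947 -0.2689791   0.79630488]
```

View pics/crop2.png

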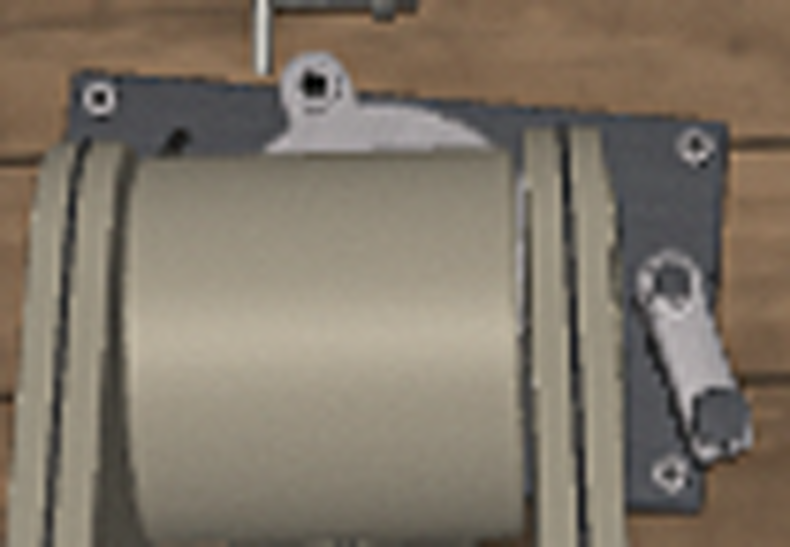

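The arm hides most of the cover, but the ear at (315,83) is still visible and hasn't moved. I'll start pushing.

apply_moves:
  angular:
    - [0,0,0]
    - [0,0,0]
    - [0,0,0]
    - [0,0,0]
    - [0,0,0]
    - [0,0,0]
  travel:
    - [0.0137,-0.0209,0]
    - [0.0137,-0.0209,0]
    - [0.0137,-0.0209,0]
    - [0.0137,-0.0209,0]
    - [0.0137,-0.0209,0]
    - [0.0137,-0.0209,0]
  jaw: [0,0,0,0,0,0]

```text
time: 4.4
tool_pos: [460.1, 59.2, 60.3]
tcp_rot: [-180.0, -0.0, 123.3]
ft_force: [-0.4, 0.5, -0.3]
finger_gap: 0.0
grip_force: 0.3
```

apply_moves:
  angular:
    - [0,0,0]
    - [0,0,0]
    - [0,0,0]
    - [0,0,0]
  travel:
    - [0.0137,-0.0209,0]
    - [0.0137,-0.0209,0]
    - [0.0137,-0.0209,0]
    - [0.0137,-0.0209,0]
  jaw: [0,0,0,0]

```text
time: 4.9
tool_pos: [461.7, 56.1, 60.0]
tcp_rot: [-179.9, -0.1, 123.3]
ft_force: [-4.0, 3.6, 1.1]
finger_gap: -0.1
grip_force: 2.8
```

apply_moves:
  angular:
    - [0,0,0]
    - [0,0,0]
    - [0,0,0]
    - [0,0,0]
    - [0,0,0]
    - [0,0,0]
    - [0,0,0]
    - [0,0,0]
    - [0,0,0]
    - [0,0,0]
    - [0,0,0]
    - [0,0,0]
    - [0,0,0]
    - [0,0,0]
    - [0,0,0]
    - [0,0,0]
  travel:
    - [0.0137,-0.0209,0]
    - [0.0137,-0.0209,0]
    - [0.0137,-0.0209,0]
    - [0.0137,-0.0209,0]
    - [0.0137,-0.0209,0]
    - [0.0137,-0.0209,0]
    - [0.0137,-0.0209,0]
    - [0.0137,-0.0209,0]
    - [0.0137,-0.0209,0]
    - [0.0137,-0.0209,0]
    - [0.0137,-0.0209,0]
    - [0.0137,-0.0209,0]
    - [0.0137,-0.0209,0]
    - [0.0137,-0.0209,0]
    - [0.0137,-0.0209,0]
    - [0.0137,-0.0209,0]
  jaw: [0,0,0,0,0,0,0,0,0,0,0,0,0,0,0,0]

```text
time: 6.9
tool_pos: [468.9, 42.3, 59.1]
tcp_rot: [-179.8, -0.1, 123.3]
ft_force: [-9.0, 1.0, 1.4]
finger_gap: -0.0
grip_force: 3.6
```

```bash
python3 - <<'E'
from bench import r
import cv2
s=r.sense();print(s["tool_pos"],s["ft_force"])
a=r.snapshot("top")["color"][160:232,180:284,::-1]; b=r.snapshot("wrist")["color"][:,:,::-1]
cv2.imwrite("pics/c3.png",cv2.hconcat([cv2.resize(a,(400,277),interpolation=cv2.INTER_CUBIC),cv2.resize(b,(370,277))]))
E
```

```text
[468.89820329  42.33678912  59.12308073] [-9.01221863  0.97691836  1.36667052]
```

View pics/c3.png

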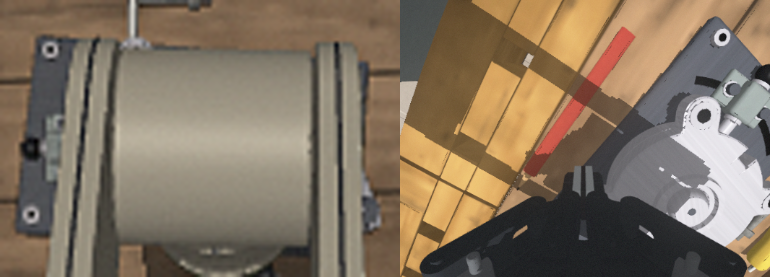

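The push force has swung towards -x, which suggests a corner contact on the outside of the ear. In the wrist view the next ear's hole is at (706,116) and the spigot at (692,211). I'll compute the cover angle from those.

```bash
cat >> h.py <<'E'
def wrist_ray(s,st,uv,z):
    from scipy.spatial.transform import Rotation as Ro
    M=np.array(s["mount"]); Rt=Ro.from_euler("xyz",st["tcp_rot"],degrees=True).as_matrix()
    R=Rt@M[:3,:3]; c=Rt@M[:3,3]+st["tool_pos"]
    q=dict(s); q["R"]=R.T; q["t"]=-R.T@c
    return q
E
python3 - <<'E'
from h import *
from bench import r
st=r.sense(); s=r.snapshot("wrist"); q=wrist_ray(s,st,0,0)
f=lambda x,y,z:unproj(q,[((x-400)/370*512,y/277*384)],z)[0]
e=f(706,116,45);sp=f(692,211,52);pin=f(762,72,20)
print(e,sp,pin)
C=np.array([549.6,70.1])
for p in(e[:2]-C,e[:2]-sp[:2]):print(np.degrees(np.arctan2(p[1],p[0])),np.hypot(*p))
# where fingertip projects: corners for hypotheses
print(proj(q,[[*st["tool_pos"][:2],st["tool_pos"][2]-25]])/[512/370,384/277]+[400,0])
cv2.imwrite("pics/w4.png",cv2.resize(s["color"][200:384,150:512,::-1],None,fx=2.2,fy=2.2,interpolation=cv2.INTER_CUBIC))
E
```

```text
[510.84257782 129.70083367  45.        ] [549.58273038  69.37337353  52.        ] [540.6822374  185.26008499  20.        ]
123.03527377624569 71.09428351654016
122.70713622061226 71.69520114771584
[[583.63424449 174.83333634]]
```

View pics/w4.png

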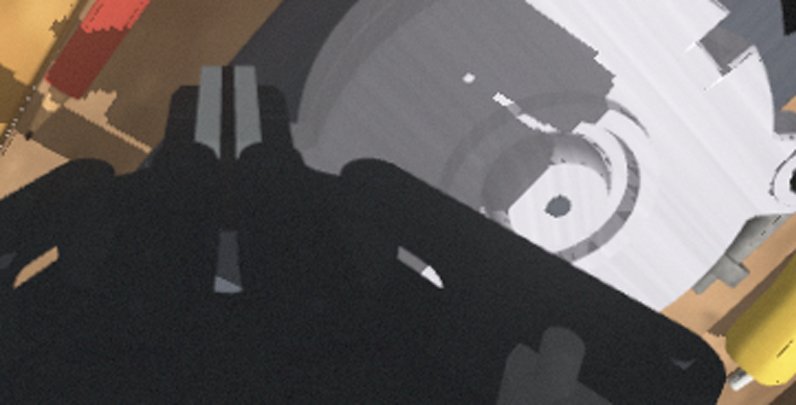

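apply_moves:
  angular:
    - [0,0,0]
    - [0,0,0.9]
    - [0,0,0.9]
    - [0,0,0.9]
    - [0,0,0]
    - [0,0,0]
  travel:
    - [-0.1,0.08,0]
    - [-0.055,-0.064,0]
    - [-0.055,-0.064,0]
    - [-0.055,-0.064,0]
    - [0,0,0]
    - [0,0,0]
  jaw: [0,0,0,0,0,0]

```text
time: 7.8
tool_pos: [460.8, 38.0, 60.6]
tcp_rot: [180.0, 0.1, 144.8]
ft_force: [0.1, -0.0, -0.8]
finger_gap: 0.3
grip_force: 0.0
```

apply_moves:
  angular:
    - [0,0,0]
    - [0,0,0]
    - [0,0,0]
    - [0,0,0]
    - [0,0,0]
  travel:
    - [0.02,-0.014,0]
    - [0.02,-0.014,0]
    - [0.02,-0.014,0]
    - [0.02,-0.014,0]
    - [0.02,-0.014,0]
  jaw: [0,0,0,0,0]

```text
time: 8.43
tool_pos: [464.5, 35.2, 60.3]
tcp_rot: [-180.0, -0.0, 144.9]
ft_force: [-0.7, 0.1, 0.9]
finger_gap: -0.2
grip_force: 0.0
```

apply_moves:
  angular:
    - [0,0,0]
    - [0,0,0]
    - [0,0,0]
    - [0,0,0]
    - [0,0,0]
    - [0,0,0]
  travel:
    - [0.016,-0.019,0]
    - [0.016,-0.019,0]
    - [0.016,-0.019,0]
    - [0.016,-0.019,0]
    - [0.016,-0.019,0]
    - [0.016,-0.019,0]
  jaw: [0,0,0,0,0,0]

```text
time: 9.18
tool_pos: [467.6, 30.6, 60.0]
tcp_rot: [-179.9, -0.1, 144.9]
ft_force: [-5.1, 1.5, 2.0]
finger_gap: 0.2
grip_force: 2.9
```

```bash
cat > ang.py <<'E'
from h import *
from bench import r
import sys
st=r.sense(); s=r.snapshot("wrist"); q=wrist_ray(s,st,0,0)
C=np.array([549.6,70.1]); M=np.array([[-1,1],[1,1]])
# rectified top-down patch of cover plane z=45, 4 px/mm, x right->-y, up->+x, region 200mm around spigot
g=np.mgrid[0:560,0:560]; X=C[0]+95-g[0]/560*190; Y=C[1]+125-g[1]/560*190
P=np.stack([X.ravel(),Y.ravel(),np.full(X.size,45.)],1)
uv=proj(q,P).reshape(560,560,2).astype(np.float32)
o=cv2.remap(s["color"][:,:,::-1].copy(),uv[...,0],uv[...,1],cv2.INTER_CUBIC)
cv2.imwrite(sys.argv[1],o); print(st["tool_pos"],st["ft_force"])
E
python3 ang.py pics/a5.png
```

```text
[467.63636564  30.62354188  59.96780379] [-5.10394016  1.49059371  1.9914413 ]
```

View pics/a5.png

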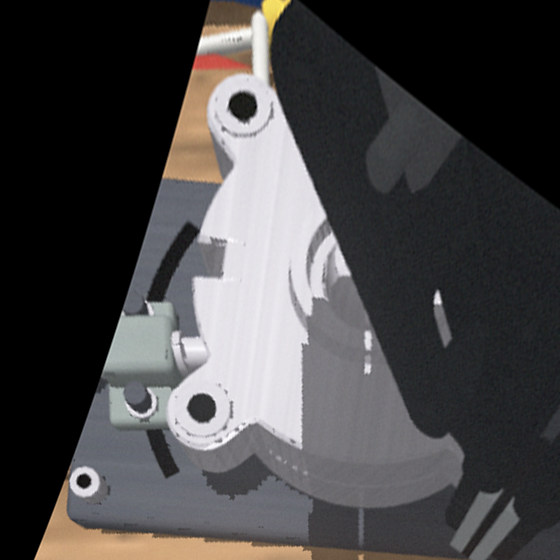

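The rectified view shows the notch at (205,258), the pin at (190,350) and ears at (203,407) and (244,106). The notch azimuth is about 81.5° and the plunger is at about 92.3°, so roughly 10.5° (13 mm at the ear) remains.

apply_moves:
  angular:
    - [0,0,0]
    - [0,0,0]
    - [0,0,0]
    - [0,0,0]
    - [0,0,0]
    - [0,0,0]
    - [0,0,0]
    - [0,0,0]
  travel:
    - [0.016,-0.019,0]
    - [0.016,-0.019,0]
    - [0.016,-0.019,0]
    - [0.016,-0.019,0]
    - [0.016,-0.019,0]
    - [0.016,-0.019,0]
    - [0.016,-0.019,0]
    - [0.016,-0.019,0]
  jaw: [0,0,0,0,0,0,0,0]

```text
time: 10.22
tool_pos: [472.2, 24.3, 59.8]
tcp_rot: [-179.9, -0.1, 144.9]
ft_force: [-7.8, 0.8, 3.9]
finger_gap: 0.1
grip_force: 3.8
```

apply_moves:
  angular:
    - [0,0,0]
    - [0,0,0]
  travel:
    - [0.016,-0.019,0]
    - [0.008,-0.01,0]
  jaw: [0,0]

```text
time: 10.48
tool_pos: [473.1, 23.0, 59.8]
tcp_rot: [-179.9, -0.1, 144.9]
ft_force: [-7.6, 0.1, 3.5]
finger_gap: -0.0
grip_force: 3.8
```

```bash
python3 ang.py pics/a6.png
```

```text
[473.14815479  23.00681465  59.78470162] [-7.55821251  0.10997303  3.46565954]
```

View pics/a6.png

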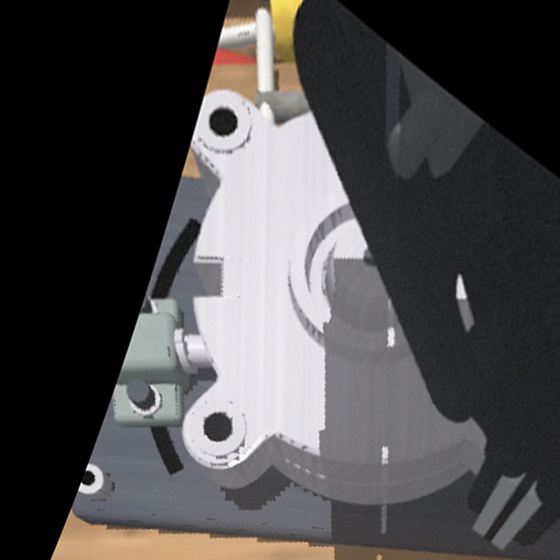

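Now the notch is at (208,277) and the ears at (219,427) and (223,121), so about 4° remains. I'll switch to fine steps.

apply_moves:
  angular:
    - [0,0,0]
    - [0,0,0]
    - [0,0,0]
    - [0,0,0]
  travel:
    - [0.007,-0.011,0]
    - [0.007,-0.011,0]
    - [0.007,-0.011,0]
    - [0.007,-0.011,0]
  jaw: [0,0,0,0]

```text
time: 11.02
tool_pos: [475.7, 21.5, 60.3]
tcp_rot: [180.0, 0.0, 144.9]
ft_force: [-1.1, -0.3, -0.5]
finger_gap: -0.1
grip_force: 0.7
```

apply_moves:
  angular:
    - [0,0,0]
    - [0,0,0]
    - [0,0,0]
  travel:
    - [0.007,-0.011,0]
    - [0.007,-0.011,0]
    - [0.007,-0.011,0]
  jaw: [0,0,0]

```text
time: 11.4
tool_pos: [476.4, 20.4, 60.4]
tcp_rot: [180.0, 0.0, 144.9]
ft_force: [-0.7, 1.1, -0.7]
finger_gap: -0.1
grip_force: 0.6
```

The force has vanished, so the plunger may have dropped. I'll look.

```bash
python3 ang.py pics/a7.png
```

```text
[476.4340462   20.43847505  60.35045349] [-0.7285194   1.12177761 -0.72209288]
```

View pics/a7.png

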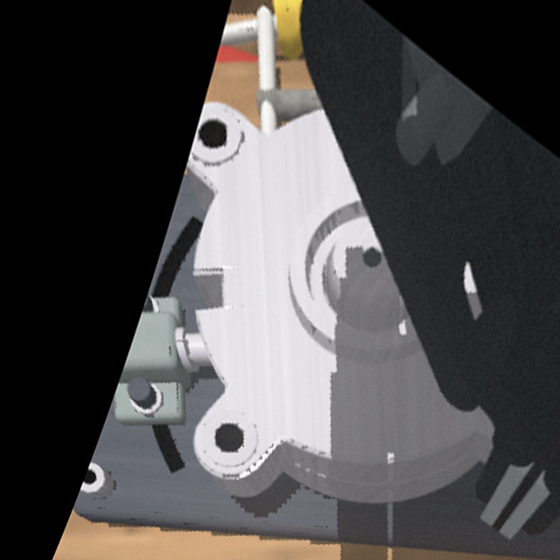

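The ears are now at (229,438) and (213,133), and the notch azimuth is about 92.5°, in line with the plunger. To confirm the drop numerically, I'll compare the black ball's centroid in the top view with the first picture. It should have moved about 8 mm inward.

```bash
python3 - <<'E'
from h import *
from bench import r
d=pickle.load(open("d0.pkl","rb"))["top"]; n=r.snapshot("top")
print(proj(d,[[545.6,188.8,20]]))
for s in(d,n):
    g=cv2.cvtColor(s["color"],cv2.COLOR_RGB2GRAY)[192:206,180:200].astype(float)
    w=np.clip(45-g,0,None); y,x=np.mgrid[192:206,180:200]
    print(w.sum(),(w*x).sum()/w.sum(),(w*y).sum()/w.sum()); print(g[4:9].astype(int))
E
```

```text
[[187.73582249 198.11359225]]
387.0 187.80620155038758 198.09560723514213
[[108 107 107 113 115 117  61  17  18  13  53  95 118 126 123 122 122 122
  123 126]
 [109 109 111 113 118  74  20  32  39  15  87 134 120 123 124 125 129 126
  125 124]
 [108 111 113 112 122  61  23  41  60  25 105 156 121 123 123 126 125 128
  124 126]
 [110 110 116 113 119  82  28  29  26  13  72 115 121 127 129 131 129 129
  131 130]
 [107 112 112 117 120  83  39  20  20  16  43  92 121 131 131 129 130 130
  127 131]]
359.0 189.8551532033426 198.10027855153203
[[107 109 105 108 110 114  76  85  67  20  16  12 119 128 124 121 123 126
  122 122]
 [107 106 110 111 114 117  77  80  34  21  44  25  71 127 124 123 127 127
  124 122]
 [107 110 111 109 115 116  71  68  27  26  67  38  97 128 126 127 124 126
  123 125]
 [107 109 111 110 115 114  76  84  35  15  21  17 104 130 130 128 130 130
  130 131]
 [109 109 114 115 116  96  70  84  61  35  21  13 127 132 131 128 127 128
  127 128]]
```

```bash
cat > ball.py <<'E'
from h import *
from bench import r
d=pickle.load(open("d0.pkl","rb"))["top"]; n=r.snapshot("top")
p=proj(d,[[545.3,188.8,20],[545.6,180.8,20]]); print("8mm =",p[1]-p[0])
G=lambda s:cv2.cvtColor(s["color"],cv2.COLOR_RGB2GRAY).astype(np.float32)
T=cv2.resize(G(d)[194:203,184:191],None,fx=10,fy=10,interpolation=cv2.INTER_CUBIC)
for s in(d,n):
    A=cv2.resize(G(s)[190:207,178:202],None,fx=10,fy=10,interpolation=cv2.INTER_CUBIC)
    m=cv2.minMaxLoc(cv2.matchTemplate(A,T,cv2.TM_CCOEFF_NORMED)); print(m[1],m[3])
st=r.sense();print(st["tool_pos"],st["ft_force"])
E
python3 ball.py
python3 - <<'E'
from h import *
from bench import r
n=r.snapshot("top"); st=r.sense(); w=r.snapshot("wrist"); q=wrist_ray(w,st,0,0)
# zoomed rectified views near notch from wrist at z=20 plane, and top crop of bracket
C=np.array([549.6,70.1]); g=np.mgrid[0:400,0:400]
X=C[0]+25-g[0]/400*60; Y=C[1]+80-g[1]/400*60
uv=proj(q,np.stack([X.ravel(),Y.ravel(),np.full(X.size,20.)],1)).reshape(400,400,2).astype(np.float32)
o=cv2.remap(w["color"][:,:,::-1].copy(),uv[...,0],uv[...,1],cv2.INTER_CUBIC)
t=cv2.resize(n["color"][180:220,180:220,::-1],(400,400),interpolation=cv2.INTER_CUBIC)
cv2.imwrite("pics/z8.png",cv2.hconcat([o,t]))
E
```

```text
8mm = [ 2.84185411 -0.1085627 ]
0.9962323904037476 (60, 40)
0.7234435677528381 (76, 39)
[476.44738682  20.37871133  60.37369144] [-1.04093852  0.89267287 -0.0474493 ]
```

View pics/z8.png

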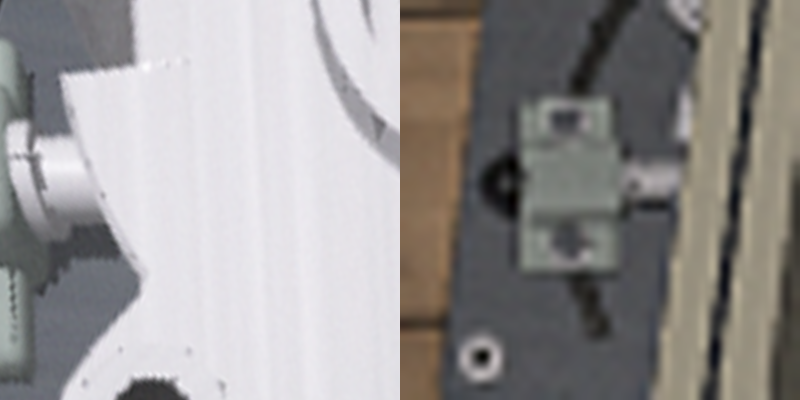

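The last view shows the ball drawn in against the bracket, with its left edge at (483,183) about 2.7 px (7.6 mm) inward. The contact force has gone too, so the plunger is home. I'll back off and move to the thumbscrew.

apply_moves:
  angular:
    - [0,0,0]
    - [0,0,0]
    - [0,0,0]
    - [0,0,-0.91]
    - [0,0,-0.91]
    - [0,0,-0.91]
    - [0,0,-0.91]
    - [0,0,-0.91]
    - [0,0,0]
    - [0,0,0]
    - [0,0,0]
  travel:
    - [-0.2,0.14,0]
    - [0,0,0.9]
    - [0,0,0.9]
    - [0.17,-0.644,0]
    - [0.17,-0.644,0]
    - [0.17,-0.644,0]
    - [0.17,-0.644,0]
    - [0,0,0]
    - [0,0,-0.53]
    - [0,0,-0.53]
    - [0,0,0]
  jaw: [0,0,0,0,0,0,0,0,0,0,0]

```text
time: 13.02
tool_pos: [493.8, -76.4, 88.2]
tcp_rot: [-179.8, -0.1, 108.5]
ft_force: [-0.8, 0.7, -0.9]
finger_gap: -0.2
grip_force: 0.0
```

```bash
python3 ball.py; python3 - <<'E'
from h import *
from bench import r
F0=r.sense()["tool_pos"][:2]; P=np.array([539.2,-33.9])
th=np.radians(np.r_[198.5,198.5,np.arange(191.5,83,-7),82])
g=[6,0]+[0]*(len(th)-2); prev=F0
for t,gg in zip(th,g):
    u=np.array([np.cos(t),np.sin(t)]);tt=np.array([np.sin(t),-np.cos(t)])
    F=P+55*u-(21+gg)*tt; print(round(np.degrees(t),1),np.round(F,1),np.round((F-prev)/40,3)); prev=F
E
```

```text
8mm = [ 2.84185411 -0.1085627 ]
0.9962323904037476 (60, 40)
0.7259480357170105 (76, 39)
[494.70507974 -76.65930138  89.49732693] [-0.09045185  0.15005112  0.34781801]
198.5 [495.6 -77. ] [ 0.023 -0.007]
198.5 [493.7 -71.3] [-0.048  0.142]
191.5 [489.5 -65.4] [-0.105  0.146]
184.5 [486.  -59.2] [-0.087  0.157]
177.5 [483.3 -52.5] [-0.067  0.167]
170.5 [481.5 -45.5] [-0.046  0.174]
163.5 [480.5 -38.4] [-0.025  0.178]
156.5 [480.4 -31.2] [-0.003  0.18 ]
149.5 [481.2 -24.1] [0.019 0.179]
142.5 [482.8 -17.1] [0.041 0.175]
135.5 [485.3 -10.3] [0.062 0.169]
128.5 [488.5  -3.9] [0.082 0.16 ]
121.5 [492.6   2. ] [0.101 0.149]
114.5 [497.3   7.4] [0.118 0.135]
107.5 [502.6  12.2] [0.134 0.12 ]
100.5 [508.5  16.4] [0.147 0.103]
93.5 [514.9  19.7] [0.159 0.084]
86.5 [521.6  22.3] [0.168 0.064]
82.0 [526.1  23.5] [0.112 0.03 ]
```

apply_moves:
  angular:
    - [0,0,0]
    - [0,0,-0.875]
    - [0,0,-0.875]
    - [0,0,-0.875]
    - [0,0,0]
  travel:
    - [-0.025,0.135,0]
    - [-0.105,0.146,0]
    - [-0.087,0.157,0]
    - [-0.067,0.167,0]
    - [0,0,0]
  jaw: [0,0,0,0,0]

```text
time: 13.7
tool_pos: [484.8, -52.4, 91.0]
tcp_rot: [179.9, 0.0, 87.6]
ft_force: [-0.3, 0.3, -0.3]
finger_gap: 0.2
grip_force: 0.0
```

apply_moves:
  angular:
    - [0,0,-0.875]
    - [0,0,-0.875]
    - [0,0,-0.875]
    - [0,0,-0.875]
    - [0,0,-0.875]
    - [0,0,-0.875]
    - [0,0,0]
  travel:
    - [-0.046,0.174,0]
    - [-0.025,0.178,0]
    - [-0.003,0.18,0]
    - [0.019,0.179,0]
    - [0.041,0.175,0]
    - [0.062,0.169,0]
    - [0,0,0]
  jaw: [0,0,0,0,0,0,0]

```text
time: 14.58
tool_pos: [486.6, -10.5, 90.5]
tcp_rot: [180.0, -0.0, 45.7]
ft_force: [-0.2, -0.8, 0.2]
finger_gap: -0.2
grip_force: 0.0
```

apply_moves:
  angular:
    - [0,0,-0.875]
    - [0,0,-0.875]
    - [0,0,-0.875]
    - [0,0,-0.875]
    - [0,0,0]
  travel:
    - [0.082,0.16,0]
    - [0.101,0.149,0]
    - [0.118,0.135,0]
    - [0.134,0.12,0]
    - [0,0,0]
  jaw: [0,0,0,0,0]

```text
time: 15.2
tool_pos: [503.7, 11.9, 90.1]
tcp_rot: [-180.0, -0.0, 17.8]
ft_force: [-0.3, -0.2, 0.6]
finger_gap: -0.1
grip_force: 0.0
```

```bash
python3 - <<'E'
from h import *
from bench import r
d=pickle.load(open("d0.pkl","rb"))["top"]; n=r.snapshot("top")
p=proj(d,[[490.5,-50.2,78]])[0]; print(p)
x,y=np.round(p).astype(int)
for s in(d,n): print(cv2.cvtColor(s["color"],cv2.COLOR_RGB2GRAY)[y-5:y+6:2,x-6:x+7])
w=r.snapshot("wrist");st=r.sense();q=wrist_ray(w,st,0,0)
P=np.array([539.2,-33.9,0])
for a in np.arange(80,112,4):
    t=np.radians(a); X=P+[52*np.cos(t),52*np.sin(t),78]; u=proj(q,[X])[0]; print(a,u.round(), w["color"][int(u[1])%384,int(u[0])%512] if 0<=u[0]<512 and 0<=u[1]<384 else None)
cv2.imwrite("pics/w9.png",w["color"][:,:,::-1])
E
```

```text
[274.55723633 214.17468952]
[[178 172 176 173 168 160 153  82  58  65  62  65  65]
 [150 190 168 126  53  64  72  85  72 107  97  93  95]
 [105 173  45  81  81  81  77  80  81  79  95  94  95]
 [ 39 116  42  90  88  88  83  83  85  98  88  91  90]
 [ 46  49  92  73  78  92  79  86  90 147  85  98  95]
 [ 84  44 104 172 173 126  66 102  59  79  86  88  90]]
[[ 42  38  45  42  38  49  79  65  68  71  67  71 141]
 [ 42  42  44  40  40  51 105  78  70  68  70  68 140]
 [ 37  38  42  36  39  46  93  75  70  72  67  71 141]
 [ 41  40  42  37  43  46  97  74  68  67  68  68 143]
 [ 40  43  40  35  49 103 100  73  67  69  67  68 146]
 [ 34  41  36  38  53 100  94  64  72  70  67  71 149]]
80 [268. 175.] [106 104 109]
84 [265. 181.] [106 107 110]
88 [262. 188.] [107 105 109]
92 [260. 195.] [99 96 99]
96 [258. 202.] [55 57 62]
100 [257. 208.] [56 56 60]
104 [256. 215.] [54 52 59]
108 [256. 222.] [54 55 58]
```

apply_moves:
  angular:
    - [0,0,-0.875]
    - [0,0,-0.875]
    - [0,0,-0.5]
  travel:
    - [0.147,0.103,0]
    - [0.159,0.084,0]
    - [0.09,0.04,0]
  jaw: [0,0,0]

```text
time: 15.68
tool_pos: [519.0, 20.9, 89.8]
tcp_rot: [-180.0, 0.0, -0.4]
ft_force: [-2.3, 0.7, 0.7]
finger_gap: -0.0
grip_force: 0.9
```

apply_moves:
  angular:
    - [0,0,-0.375]
    - [0,0,0]
  travel:
    - [0.08,0.02,0]
    - [0.025,0,0]
  jaw: [0,0]

```text
time: 15.92
tool_pos: [523.1, 21.9, 89.7]
tcp_rot: [-180.0, 0.0, -3.3]
ft_force: [-2.1, 0.9, 0.7]
finger_gap: 0.1
grip_force: 0.9
```

apply_moves:
  angular:
    - [0,0,0]
    - [0,0,0]
  travel:
    - [0.05,0,0]
    - [0,0,0]
  jaw: [0,0]

```text
time: 16.18
tool_pos: [524.7, 21.9, 89.6]
tcp_rot: [-180.0, 0.1, -3.4]
ft_force: [-4.6, 1.4, 2.5]
finger_gap: -0.1
grip_force: 2.4
```

apply_moves:
  angular:
    - [0,0,0]
    - [0,0,0]
    - [0,0,0]
  travel:
    - [0.025,-0.002,0]
    - [0.025,-0.002,0]
    - [0,0,0]
  jaw: [0,0,0]

```text
time: 16.55
tool_pos: [525.1, 21.9, 89.4]
tcp_rot: [-180.0, 0.3, -3.4]
ft_force: [-14.4, 2.7, 9.5]
finger_gap: -0.3
grip_force: 7.0
```

The strap is against its stop: 14 N of reaction for 0.4 mm of travel. I'll retreat.

apply_moves:
  angular:
    - [0,0,0]
    - [0,0,0]
    - [0,0,0]
    - [0,0,0]
    - [0,0,0]
    - [0,0,0]
    - [0,0,0]
    - [0,0,0]
    - [0,0,0]
    - [0,0,0]
    - [0,0,0]
  travel:
    - [-0.3,0,0]
    - [-0.4,0,0]
    - [0,0,0.9]
    - [0,0,0.9]
    - [0,0,0.9]
    - [0,0,0.9]
    - [-0.5,-0.9,0]
    - [-0.5,-0.9,0]
    - [-0.5,-0.9,0]
    - [-0.5,-0.9,0]
    - [0,0,0]
  jaw: [0,0,0,0,0,0,0,0,0,0,0]

```text
time: 17.92
tool_pos: [418.5, -124.6, 234.1]
tcp_rot: [179.9, -0.1, -3.6]
ft_force: [0.3, -0.3, 0.2]
finger_gap: 0.2
grip_force: 0.0
```

```bash
python3 ball.py; python3 - <<'E'
from h import *
from bench import r
d=pickle.load(open("d0.pkl","rb"))["top"]; n=r.snapshot("top")
G=lambda s:cv2.cvtColor(s["color"],cv2.COLOR_RGB2GRAY).astype(np.float32)
x,y=275,214
up=lambda a:cv2.resize(a,None,fx=6,fy=6,interpolation=cv2.INTER_CUBIC)
m=up(G(d)); T=m[(y-4)*6:(y+5)*6,(x-4)*6:(x+5)*6]
P=np.array([539.2,-33.9,0])
for a in (70,77,84.5,92,198.5):
    t=np.radians(a); p=proj(n,[P+[52*np.cos(t),52*np.sin(t),78]])[0]; i,j=np.round(p).astype(int)
    print(a,p.round(1),"mean",G(n)[j-2:j+3,i-2:i+3].mean())
p=proj(n,[P+[52*np.cos(1.475),52*np.sin(1.475),78]])[0]; i,j=np.round(p).astype(int)
print(i,j);print(G(n)[j-8:j+9,i-9:i+10].astype(int))
E
```

```text
8mm = [ 2.84185411 -0.1085627 ]
0.9962323904037476 (60, 40)
0.7269296050071716 (76, 39)
[ 419.09299567 -123.45731865  234.08506363] [0.3209035  0.03046604 0.27469359]
70 [249.8 189.6] mean 113.64
77 [249.1 191.8] mean 94.44
84.5 [248.7 194.3] mean 78.56
92 [248.6 196.8] mean 81.6
198.5 [274.6 214.4] mean 84.84
249 194
[[160 161 157 160 161 161 161 157 161 165 107  76  83  83  82  85  84  83
   84]
 [160 160 158 159 158 161 164 155 159 163 150  73  78  82  83  81  83  82
   83]
 [163 160 160 158 159 162 164 157 158 162 169  96  71  75  80  79  82  81
   79]
 [159 160 158 159 159 161 166 159 159 164 169 113  71  79  82  81  80  79
   79]
 [163 164 159 163 164 166 171 157 156 161 162 145  72  79  82  79  79  82
   82]
 [165 164 159 162 165 163 159 101  82  70  86 105  78  77  74  75  75  78
   78]
 [162 166 161 161 167 129  69  66  71  73  75  73 100 100  89  85  87  95
   93]
 [129 168 163 163 163 110  72  77  78  77  80  75 112 158 151 144 142 157
  151]
 [103 172 163 165 138  75  74  79  79  79  78  76  89 165 157 155 156 154
  160]
 [111 170 162 169 140  75  84  81  81  83  82  72  67 175 165 162 163 162
  161]
 [137 169 163 168 137  75  65  86  88  88  85  82  95 178 167 165 164 164
  165]
 [144 166 163 168 114  93  79  69  85  87  88  72 136 185 177 176 177 173
  172]
 [170 167 161 167 124 171 165  79  43  77 108  94 204 193 181 183 183 169
  168]
 [166 167 160 164 142 108 124  61  69  57  69 154 153 154 164 168 170  98
  107]
 [166 168 163 167 170 146 150  93  93  97  96  85  57  67  88  95 103 113
  120]
 [166 167 162 164 168 170 173 181 173 177 179 120  20  42  41  27  29  31
   31]
 [166 168 162 163 167 166 167 170 166 171 157  57  44  91  88  44  46  47
   48]]
```

```bash
python3 -c "
from bench import r
print(r.hand_in())"
```

```text
the job is handed in; nothing more can be done
None
```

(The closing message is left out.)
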